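# Start the purged rotating-electrode run

## Robot

A 6-joint arm with a two-finger parallel gripper is mounted at the origin on the work surface. World frame = base frame: x ahead of the robot, y to its left, z up, the work surface at z = 0. Lengths are in m, angles in rad, forces in N, time in s.
With the tool pointing down it reaches from about 0.425 to 0.95 m from the base axis. Payload 3.5 kg.
Tool frame: the origin (TCP) lies at the very end of the fingers, on their centre line; the grasp point (between the pads) lies 19 mm behind it (ctrl.grip_point_offset is the distance from the TCP to the grasp point, in m); z points along the fingers, y is the line along which they close (so a half turn about z gives the same grasp; the last joint's range is limited). The gripper opens to 85 mm and grips with 20 to 120 N. Pads are 22 mm wide; open, the fingers measure 114 mm over their backs; the gripper's body (76 mm by 85 mm) begins 54 mm behind the grasp point. The pads swing forward as they close: fully open they stand 13 mm farther back than shut.
Start: joints at [1.053, 0.286, 1.577, -0, 1.279, -0.15], TCP at [0.243, 0.63, 0.231] pointing down, gripper open.
Joint ranges: [-2.77, 2.77], [-0.9, 2.22], [0.21, 2.48], [-1.53, 4.67], [0.24, 2.81], [-2.84, 2.84]. Speed limits (rad/s): [2.79, 2.79, 3.14, 3.14, 3.14, 3.14].

## Interface

Orientations are given as a unit quaternion [x, y, z, w].
In Python, from plant import telemetry, vision, ctrl gives the robot as it stands.
- The arm moves only by the tool arm_command, never from a script. Its argument "series" is one flat list of numbers, 7 for each row, row after row: the shift along the tool's x, y, z in cm, then the turn, a rotation vector about the tool's x, y, z in degrees, then the closure, from 0 (fully open) to 1 (shut). A call has 1 to 10 rows; each row is the pose to reach, as a shift and turn from the pose commanded when the call began, along the tool's axes at that moment; what a row does not reach only later rows make up. A row lasts 1/12 s, in which the tool goes at most 41.7 mm and 7.16 degrees, less where a joint would pass 70% of its speed; a pose out of reach is approached as far as the arm can. A call with a gripper value outside its range is refused whole. The fingers move at their own pace and stop on an object; "force" is the grip in N (left out, the last holds). Time passes only in rows, so rows that repeat a pose let the fingers close. It gives the time, the measured TCP pose, the force, the opening and the grip force at its end, in the units of the state.
- telemetry.get_state(): the state, without advancing time (a new reading comes with each control period).
- vision.read_camera(name): name is "scene" or "side" or "wrist"; returns a dict with "color" (400x640x3 uint8, blue, green, red), "K" (3x3 intrinsics, pixels), "rvec" (rotation vector, rad) and "tvec" (3), from world to camera coordinates, as OpenCV has them; the wrist camera has in their place "T_tool_cam" (4x4, takes a point from camera to tool coordinates, whose origin is the TCP and whose axes are the flange's). Camera axes: x right, y down, z forward; pixel columns grow to the right and rows downward; lengths in m; the calibration is good to about 2 mm. A picture is of the moment at which its call begins: read the wrist's pose just before it. There is no depth.
- ctrl.sign_off(): hands the job in; it is judged then, once.
The state is a dict: "time": time; "qpos": joint angles; "dq": joint speeds; "joint_efforts": joint torques, N m; "eef_pos": TCP position; "tcp_rot": TCP orientation; "contact_force": force on the tool from outside, world axes, zero at the start; "wrist_torque": the same for the moment, N m; "opening": opening from 0.0 (shut) to 1.0 (fully open); "finger_force": force on a finger pad.
Only numpy, scipy, OpenCV 4.12 (cv2) and the standard library are available. Lean on these libraries where they do the work, as an engineer would, in place of code of your own. Each camera call takes 0.05 s, during which the arm holds its last target. There are 200 camera calls.

## Task

Start the oxygen-free electrode run in the proper order, with light fingertip presses: first flip on the rocker switch of the gas purge unit by pressing its raised half until it snaps over, then flip on the rotator control unit's rocker in the same way, and last press the large start key of the potentiostat and let it spring back. Do not switch the rotator or press start early, leave the knobs and the stop key as they are, and leave everything standing on the bench where it is; nothing is to be picked up.

Things in the scene. Friction and masses are not known exactly. Their poses are not given: they have to be found in the camera images.
- purge_unit: gas purge unit: has an upright glass flowmeter, 148 mm tall, at its back right. Fixed, beige, 136 mm wide (y) x 170 deep (x); origin under its middle, x to its back, y to its left seen from its front. Front edge 45 mm high, panel rises 12 degrees to 70 mm, then flat top. On the panel: rocker on the left half, small black flow knob (28 mm across) on the right.
- purge_switch (a joint): black V-shaped rocker of the purge unit, 38 mm long up the panel x 25 mm, pivot across the panel. 0 = off (front half down, half towards the unit's back raised 6 mm); 0.34 rad = on (back half pressed flat). Snap switch: about 2 N at the press point takes it 2 mm to its middle (0.17 rad), then it jumps over by itself and stays; solid stop at 0.34
- purge_press (a point): press point on the raised half (towards the back) of the purge unit's rocker: middle of its width, 13 mm from the V, 6 mm short of its free edge, which is 3 mm higher in world z while off. Moves with the rocker, about 4 mm down as it flips; then the half lies parallel to the panel, 10 mm off it, so a fingertip may overhang it. Nearest control: flow knob, rim 47 mm to the right
- flow_knob_mark (a point): white pointer mark on the flow knob's top, 9 mm off its axis, 18 mm above the panel; the knob turns easily and must stay as set
- rotator_unit: rotator control unit: has a big black speed dial (48 mm across its skirt, 20 tall). Fixed, beige, 152 mm wide (y) x 176 deep (x); origin under its middle, x to its back, y to its left seen from its front. Front edge 45 mm high, panel rises 12 degrees to 73 mm, then flat top. On the panel: display at the top, dial on the left half, rocker on the right.
- rotator_switch (a joint): black V-shaped rocker of the rotator unit, 38 mm long up the panel x 25 mm, pivot across the panel. 0 = off (front half down, half towards the unit's back raised 6 mm); 0.34 rad = on (back half pressed flat). Snap switch: about 2 N at the press point takes it 2 mm to its middle (0.17 rad), then it jumps over by itself and stays; solid stop at 0.34
- rotator_press (a point): press point on the raised half (towards the back) of the rotator unit's rocker: middle of its width, 13 mm from the V, 6 mm short of its free edge, which is 3 mm higher in world z while off. Moves with the rocker, about 4 mm down as it flips; then the half lies parallel to the panel, 10 mm off it, so a fingertip may overhang it. Nearest control: speed dial, rim 44 mm to the left
- speed_knob_mark (a point): white pointer mark on the speed dial's top, 18 mm off its axis, 20 mm above the panel; the dial turns easily and must stay as set
- potentiostat: potentiostat: the widest unit, wide display, two grey keys near its front edge. Fixed, beige, 176 mm wide (y) x 174 deep (x); origin under its middle, x to its back, y to its left seen from its front. Front edge 45 mm high, panel rises 12 degrees to 73 mm, then flat top. The large key on the left is start, the small one on the right (72 mm away) is stop.
- start_key (a joint): depth of the start key, m: 0 up, 0.006 fully down, moves square to the panel (12 degrees off vertical), springs back; it registers from 0.003 (about 2 N), and bottoms at about 3 N
- start_press (a point): middle of the top of the start key (large oblong grey key, 40 mm across the panel by 26 mm up it, standing 14 mm off the panel)
- stop_key (a joint): depth of the stop key, m: 0 up; must not be pressed
- stop_press (a point): middle of the top of the stop key (small square grey key, 15 mm)
- vial: small clear glass vial with black cap, 28 mm across, 55 mm tall; loose, to be left alone; origin under its middle
- salt_jar: small amber jar with white cap, 30 mm across, 62 mm tall; loose, to be left alone; origin under its middle
- beaker: glass beaker, 60 mm across, 75 mm tall; loose, to be left alone; origin under its middle
- polish_puck: white polishing puck with a stub handle, 64 mm across, 40 mm tall; loose, to be left alone; origin under its middle
- buffer_bottle: slim white bottle, 30 mm across, 80 mm tall; loose, to be left alone; origin under its middle
- stopper: glass stopper standing on its cone, 30 mm across, 46 mm tall; loose, to be left alone; origin under its middle
- lab_spatula: slim steel lab spatula lying flat, 148 mm long, 10 mm wide, 5 mm high; loose, to be left alone; origin at the underside
Not all that is in view belongs to the job. Leave any blue or red look-alike of the purge_unit alone.

How it is judged:
By the outcome, as a careful person would: the job done as asked, in the order asked, and still so for the second after the job is handed in, with the robot touching nothing.
It also fails if it takes over 48 s, if anything falls off the work surface, if the arm or the gripper's body presses on something with over 40 N, if the wrist force passes 120 N, or if a joint passes its speed limit or range.

## Working session

There is one attempt and no reset: what is moved stays moved. The work goes in short steps, Python scripts to look and compute and a tool call to move; the robot and the scene stay as the last step left them, time stands still between calls to the robot, and variables do not carry over. Pictures are saved under pics/ and viewed, at most 10 in all, crops included, and the job is handed in when it is done.

Besides the shell and the picture viewer there is one more tool, called after "Request:" as name(argument=value, ...) on one line, values as JSON. arm_command: Moves the arm, as the interface text tells. Its arguments: {"type":"object","properties":{"series":{"type":"array","items":{"type":"number"}},"force":{"type":"number"}},"required":["series"]}

```bash
mkdir -p pics; ls; python3 - <<'E'
from plant import telemetry, vision, ctrl
import cv2,pickle
print(telemetry.get_state())
d={}
for n in ["scene","side","wrist"]:
    d[n]=vision.read_camera(n); cv2.imwrite(f"pics/{n}0.png",d[n]["color"])
    print(n,{k:v for k,v in d[n].items() if k!="color"})
pickle.dump(d,open("cams0.pkl","wb"))
E
```

```text
pics
{'time': 0.0, 'qpos': array([ 1.05301196e+00,  2.87167892e-01,  1.57819467e+00,  3.58287168e-05,
        1.27858702e+00, -1.50009140e-01]), 'dq': array([-0.00067249,  0.00133373,  0.00274951, -0.00075576,  0.00047012,
       -0.00089928]), 'joint_efforts': array([-4.66814490e-04, -4.05977118e+01, -2.92629164e+01, -2.29528050e-04,
        5.74154081e-03, -3.59921501e-05]), 'eef_pos': array([0.24232937, 0.62929392, 0.22993612]), 'tcp_rot': array([ 1.82857981e-01,  9.83138632e-01, -1.10776088e-03, -4.02416559e-04]), 'contact_force': array([-0.42882903, -0.15191539,  0.01746212]), 'wrist_torque': array([ 0.02331647, -0.00734516,  0.01668085]), 'finger_force': 0.0, 'opening': 0.9979529496739314}
scene {'K': array([[412.47793553,   0.        , 322.57905464],
       [  0.        , 412.47793553, 197.92415817],
       [  0.        ,   0.        ,   1.        ]]), 'rvec': array([ 1.59015306,  1.86668617, -0.82060932]), 'tvec': array([ 0.05805732, -0.2460769 ,  1.34888181])}
side {'K': array([[428.27366111,   0.        , 318.18517923],
       [  0.        , 428.27366111, 207.62204741],
       [  0.        ,   0.        ,   1.        ]]), 'rvec': array([ 2.20250477, -0.48257473,  0.25882144]), 'tvec': array([-0.41092182,  0.17358213,  0.91147406])}
wrist {'K': array([[342.02167577,   0.        , 316.21599309],
       [  0.        , 342.02167577, 204.83167368],
       [  0.        ,   0.        ,   1.        ]]), 'T_tool_cam': array([[-1.30611905e-04, -9.51498888e-01, -3.07652156e-01,
         7.95396735e-02],
       [ 9.99999937e-01, -2.25428956e-04,  2.72656969e-04,
        -4.97605937e-04],
       [-3.28786507e-04, -3.07652102e-01,  9.51498858e-01,
        -1.43902596e-01],
       [ 0.00000000e+00,  0.00000000e+00,  0.00000000e+00,
         1.00000000e+00]])}
```

View pics/scene0.png

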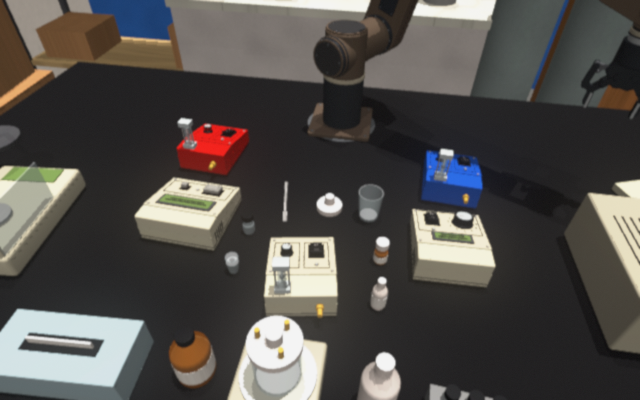

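View pics/side0.png

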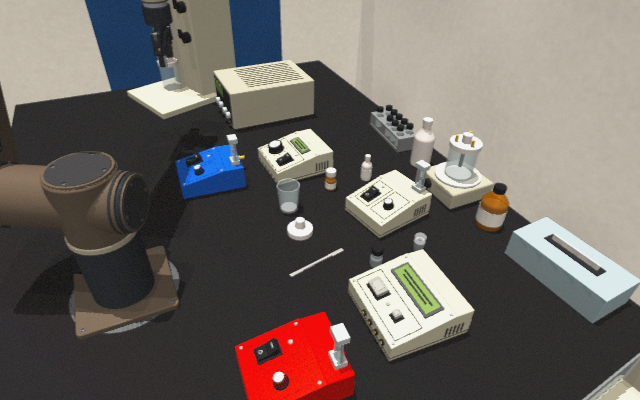

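Scene: purge unit (beige, with flowmeter) around (302,270), rotator around (450,240), potentiostat around (190,210); the red and blue ones are look-alikes. Side: purge around (390,200), rotator (295,155), potentiostat (410,305). I'll enlarge the side view for the controls.

```bash
python3 - <<'E'
import cv2,numpy as np
s=cv2.imread("pics/side0.png");c=cv2.imread("pics/scene0.png")
def cr(im,x,y): return cv2.resize(im[y:y+75,x:x+100],(400,300),interpolation=cv2.INTER_CUBIC)
a=np.hstack([cr(s,345,165),cr(s,252,120)]);b=np.hstack([cr(s,345,260),cr(c,262,232)])
cv2.imwrite("pics/comp.png",np.vstack([a,b]))
E
```

```text
(no output)
```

View pics/comp.png

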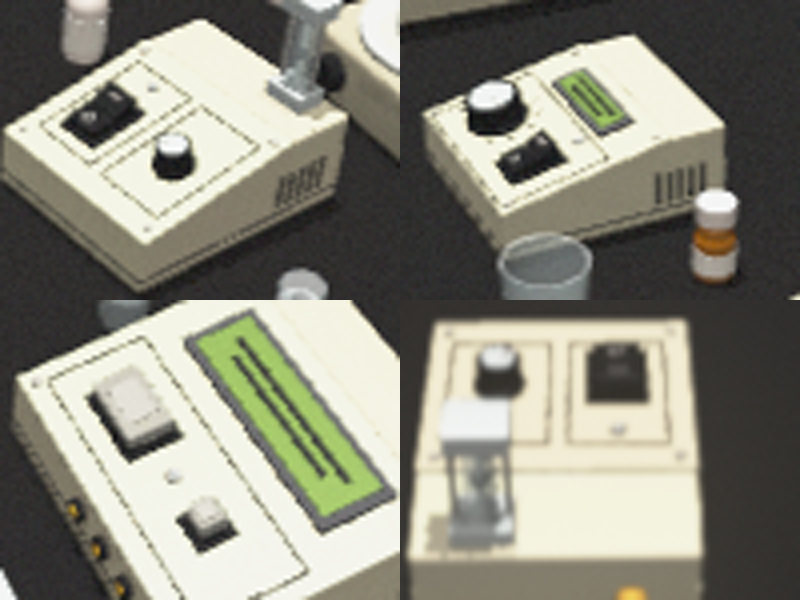

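The comp shows purge rocker at side px ≈(371,193), rotator rocker ≈(285,159), start key ≈(379,288), stop key ≈(396.5,314); raised (back) halves are clearly visible. Casting rays.

```bash
cat > h.py <<'E'
import cv2,numpy as np,pickle
from scipy.spatial.transform import Rotation as R
def ray(c,p,st=None):
    u=cv2.undistortPoints(np.array([[p]],float),c["K"],None)[0,0]; d=np.array([*u,1.])
    if "rvec" in c:
        M=cv2.Rodrigues(c["rvec"])[0]; return -M.T@c["tvec"], M.T@d
    Rt=R.from_quat(st["tcp_rot"]).as_matrix(); T=c["T_tool_cam"]
    return st["eef_pos"]+Rt@T[:3,3], Rt@T[:3,:3]@d
def onz(c,p,z,st=None):
    o,d=ray(c,p,st); return o+d*(z-o[2])/d[2]
def proj(c,P,st=None):
    P=np.atleast_2d(np.array(P,float))
    if "rvec" in c: return cv2.projectPoints(P,c["rvec"],c["tvec"],c["K"],None)[0][:,0]
    Rt=R.from_quat(st["tcp_rot"]).as_matrix(); T=c["T_tool_cam"]
    q=((P-st["eef_pos"])@Rt-T[:3,3])@T[:3,:3]; q=q@c["K"].T; return q[:,:2]/q[:,2:]
def tri(rs):
    A=sum(np.eye(3)-np.outer(d,d)/(d@d) for o,d in rs); b=sum((np.eye(3)-np.outer(d,d)/(d@d))@o for o,d in rs)
    return np.linalg.solve(A,b)
E
python3 - <<'E'
from h import *
np.set_printoptions(precision=4,suppress=True)
d=pickle.load(open("cams0.pkl","rb"));s=d["side"];c=d["scene"]
for n,p,z in [("purgeFL",(346.25,197),.045),("purgeFR",(381.75,225.75),.045),("rotFL",(258.25,148.25),.045),("rotFR",(279.5,174.5),.045),("potFL",(348.75,278.75),.045),
 ("prock",(371,193),.07),("flow",(388.2,200.7),.078),("rrock",(285,159),.07),("rdial",(276,144),.083),("start",(378,285),.075),("stop",(396.5,314),.07)]:
    print(n,onz(s,p,z))
print("prock scene",onz(c,(316,247),.07), onz(c,(316,252),.07))
E
```

```text
purgeFL [0.5552 0.0457 0.045 ]
purgeFR [ 0.579 -0.089  0.045]
rotFL [0.4275 0.3683 0.045 ]
rotFR [0.435  0.2113 0.045 ]
potFL [ 0.427  -0.2046  0.045 ]
prock [0.6034 0.0066 0.07  ]
flow [ 0.6194 -0.0467  0.078 ]
rrock [0.4645 0.2424 0.07  ]
rdial [0.4635 0.3087 0.083 ]
start [ 0.4567 -0.2655  0.075 ]
stop [ 0.4538 -0.3361  0.07  ]
prock scene [0.608  0.0185 0.07  ] [0.6214 0.0207 0.07  ]
```

Request:
arm_command(series=[-35,-27,0,0,0,-24,1,-35,-27,0,0,0,-24,1,-35,-27,0,0,0,-24,1,-35,-27,0,0,0,-24,1,-35,-27,0,0,0,-24,1,-35,-27,0,0,0,-24,1,-35,-27,0,0,0,-24,1,-35,-27,0,0,0,-24,1,-35,-27,0,0,0,-24,1,-35,-27,0,0,0,-24,1])

```text
time: 0.98
eef_pos: [0.4586, 0.2733, 0.2312]
tcp_rot: [-0.026, 1.0, 0.0, -0.0]
contact_force: [0.5, 0.3, -0.4]
opening: 0.001
finger_force: 0.0
```

Request:
arm_command(series=[0,0,0,0,0,0,1,0,0,0,0,0,0,1,0,0,0,0,0,0,1])

```text
time: 1.23
eef_pos: [0.4579, 0.2753, 0.2311]
tcp_rot: [-0.025, 1.0, 0.0, -0.0]
contact_force: [0.9, 0.5, 0.3]
opening: 0.001
finger_force: 0.0
```

```bash
cat > look.py <<'E'
import sys,time
from h import *
from plant import telemetry, vision
st=telemetry.get_state(); c=vision.read_camera("wrist"); n=sys.argv[1]
cv2.imwrite(f"pics/{n}.png",c["color"]); pickle.dump((st,c),open(n+".pkl","wb"))
np.set_printoptions(precision=4,suppress=True)
print(st["time"],st["eef_pos"],R.from_quat(st["tcp_rot"]).as_matrix(),st["contact_force"],st["opening"],abs(st["dq"]).max())
E
python3 look.py rot
```

```text
1.2333 [0.4579 0.2753 0.2311] [[-0.9987 -0.0502 -0.0008]
 [-0.0502  0.9987  0.0003]
 [ 0.0008  0.0003 -1.    ]] [0.8821 0.5263 0.2641] 0.0013733625774507406 0.034322058131238654
```

View pics/rot.png

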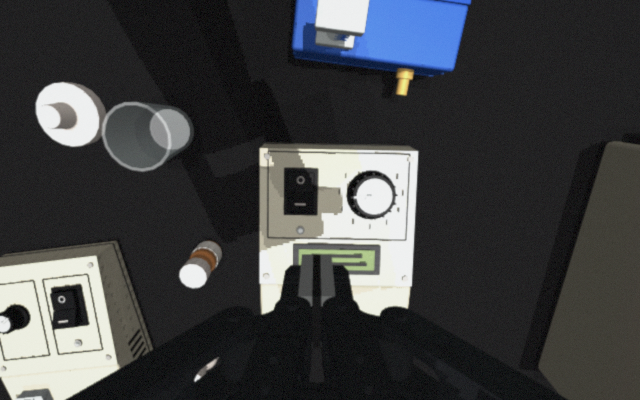

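Wrist view: rotator rocker at cols 284–317, rows 168–215, back half at the bottom, dial at (372,194); purge rocker at (67,306).

```bash
python3 - <<'E'
from h import *
np.set_printoptions(precision=4,suppress=True)
st,c=pickle.load(open("rot.pkl","rb")); g=cv2.cvtColor(c["color"],cv2.COLOR_BGR2GRAY)
def blob(x0,y0,x1,y1,t=55):
    m=(g[y0:y1,x0:x1]<t).astype(np.uint8)
    k=max(cv2.findContours(m,0,2)[0],key=cv2.contourArea)+[[x0,y0]]
    return k
for n,b in [("rot",(272,160,330,225)),("purge",(44,275,98,340))]:
    k=blob(*b); r=cv2.minAreaRect(k); print(n,cv2.boundingRect(k),r)
    print([onz(c,p,.08,st) for p in cv2.boxPoints(r)])
# unit front edge
for p in [(261,150),(417,152)]: print("front",onz(c,p,.045,st))
print("dial",onz(c,(372,194),.045+.045*np.tan(.2094)+.02,st))
# column profile along rocker middle
print(g[160:225,300].tolist()); print(g[145:155,350].tolist())
E
```

```text
rot (284, 168, 33, 47) ((299.9999694824219, 190.99998474121094), (31.999996185302734, 45.99999237060547), 0.0)
[array([0.4837, 0.247 , 0.08  ]), array([0.441 , 0.2461, 0.08  ]), array([0.4396, 0.2741, 0.08  ]), array([0.4823, 0.2762, 0.08  ])]
purge (51, 285, 37, 44) ((67.4781723022461, 306.33624267578125), (40.177772521972656, 35.0894660949707), 82.40535736083984)
[array([0.5733, 0.0162, 0.08  ]), array([0.5663, 0.0512, 0.08  ]), array([0.6127, 0.0493, 0.08  ]), array([0.6201, 0.0128, 0.08  ])]
front [0.4319 0.2206 0.045 ]
front [0.4263 0.3711 0.045 ]
dial [0.4623 0.3265 0.0746]
[132, 130, 133, 132, 130, 131, 131, 99, 49, 26, 20, 18, 20, 18, 14, 31, 90, 85, 49, 26, 27, 33, 81, 81, 50, 23, 22, 25, 21, 20, 25, 21, 17, 23, 18, 21, 19, 16, 17, 18, 18, 20, 37, 91, 111, 77, 28, 14, 19, 16, 20, 16, 19, 19, 53, 126, 151, 154, 152, 154, 154, 153, 152, 152, 150]
[79, 93, 91, 95, 150, 219, 231, 175, 177, 225]
```

Request:
arm_command(series=[-14,-26,2,0,0,-7.5,1,-14,-26,4,0,0,-7.5,1,-14,-26,4,0,0,-7.5,1,-14,-26,4,0,0,-7.5,1,-14,-26,4,0,0,-7.5,1,-14,-26,4,0,0,-7.5,1,-14,-26,4,0,0,-7.5,1,-14,-26,4,0,0,-7.5,1,-14,-26,4,0,0,-7.5,1,-14,-26,4,0,0,-7.5,1])

```text
time: 2.12
eef_pos: [0.6108, 0.0243, 0.1908]
tcp_rot: [-0.091, 0.996, 0.001, -0.001]
contact_force: [-0.3, 1.2, 0.6]
opening: 0.0
finger_force: 0.0
```

```bash
python3 look.py purge
```

```text
2.1167 [0.6108 0.0243 0.1908] [[-0.9833 -0.182  -0.0015]
 [-0.182   0.9833  0.0009]
 [ 0.0013  0.0012 -1.    ]] [-0.2892  1.2116  0.6382] 0.00043931425975845455 0.02698608723557288
```

View pics/purge.png

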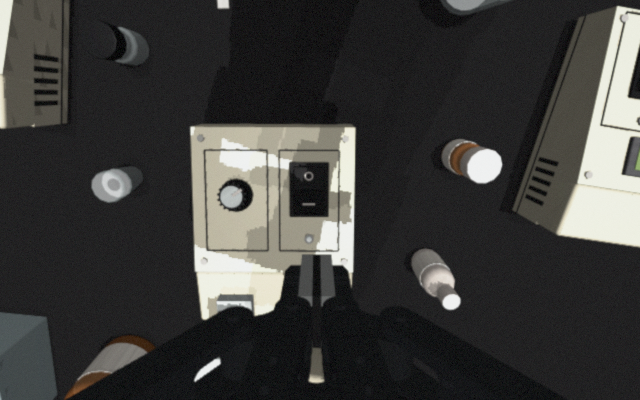

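Wrist view: purge aligned; rocker cols 289–328, rows 162–216, back half at the bottom; flow knob at (234,195).

```bash
cat > meas.py <<'E'
from h import *
np.set_printoptions(precision=4,suppress=True)
T=np.tan(np.radians(12));C=np.cos(np.radians(12))
def meas(f,FR,FL,box,pts={},t=55):
    st,c=pickle.load(open(f+".pkl","rb")); g=cv2.cvtColor(c["color"],cv2.COLOR_BGR2GRAY)
    a,b=onz(c,FR,.045,st),onz(c,FL,.045,st); print("width",np.linalg.norm(a-b)); o=(a+b)/2
    ly=(b-a)/np.linalg.norm(b-a); lx=np.array([ly[1],-ly[0],0]); print("yaw",np.degrees(np.arctan2(lx[1],lx[0])))
    def pl(p,h):
        q,d=ray(c,p,st); n=np.array([*(-T*lx[:2]),1.]); k=.045+h/C-T*(o@lx)
        return q+d*(k-n@q)/(n@d)
    def rep(n,P,): print(n,P,"local fromFront,y:",(P-o)@lx,(P-o)@ly)
    if box:
        x0,y0,x1,y1=box; k=max(cv2.findContours((g[y0:y1,x0:x1]<t).astype(np.uint8),0,2)[0],key=cv2.contourArea)
        x,y,w,h=cv2.boundingRect(k+[[x0,y0]]); print((x,y,w,h))
        rep("front edge h10",pl((x+w/2-.5,y),.010)); rep("back free edge h16",pl((x+w/2-.5,y+h),.0163))
    for n,(p,h) in pts.items(): rep(n,pl(p,h))
    Rt=R.from_quat(st["tcp_rot"]).as_matrix()
    return st,lx,ly,Rt,pl
E
python3 - <<'E'
from meas import *
meas("purge",(191,127),(355,126),(283,155,334,225),{"knob":((232,197),.018),"mark":((309,204),.0145)})
meas("rot",(261,150),(417,152),(272,160,330,225),{"dial":((372,194),.02),"mark":((301,203.5),.0145)})
E
```

```text
width 0.13596762440402707
yaw 10.811905444398985
(290, 163, 38, 53)
front edge h10 [0.5855 0.0134 0.0611] local fromFront,y: 0.027669173250926292 0.02940906866809454
back free edge h16 [0.625  0.0207 0.0761] local fromFront,y: 0.06782175203431916 0.02919762397252166
knob [ 0.6208 -0.0417  0.0745] local fromFront,y: 0.05200809938129099 -0.031352442183091106
mark [0.6161 0.0195 0.0723] local fromFront,y: 0.05889901884075897 0.02963923437388606
width 0.15058656360462885
yaw 2.1315302922411035
(284, 168, 33, 47)
front edge h10 [0.4449 0.2593 0.0583] local fromFront,y: 0.014375007138327622 -0.037136583552010834
back free edge h16 [0.4863 0.2614 0.0735] local fromFront,y: 0.055835429293400816 -0.03652534589780572
dial [0.4628 0.3268 0.0728] local fromFront,y: 0.03476489662289327 0.02964219502783759
mark [0.4762 0.2619 0.0696] local fromFront,y: 0.04580324091393284 -0.035748696786938365
```

Request:
arm_command(series=[-0.9,-0.6,3,0,0,0,1,-0.9,-0.6,6,0,0,0,1,-0.9,-0.6,9,0,0,0,1,-0.9,-0.6,10.5,0,0,0,1,-0.9,-0.6,11,0,0,0,1,-0.9,-0.6,11,0,0,0,1,-0.9,-0.6,11,0,0,0,1,-0.9,-0.6,11,0,0,0,1])

```text
time: 2.83
eef_pos: [0.6225, 0.0191, 0.0838]
tcp_rot: [-0.091, 0.996, -0.0, 0.002]
contact_force: [-1.5, 0.1, -0.1]
opening: -0.0
finger_force: 0.0
```

Request:
arm_command(series=[0,0,0.05,0,0,0,1,0,0,0.1,0,0,0,1,0,0,0.15,0,0,0,1,0,0,0.2,0,0,0,1,0,0,0.25,0,0,0,1,0,0,0.3,0,0,0,1,0,0,0.35,0,0,0,1,0,0,0.4,0,0,0,1,0,0,0.4,0,0,0,1])

```text
time: 3.58
eef_pos: [0.621, 0.0184, 0.0771]
tcp_rot: [-0.091, 0.996, 0.0, -0.0]
contact_force: [0.2, 0.5, -0.2]
opening: -0.0
finger_force: 0.0
```

Request:
arm_command(series=[0,0,0.05,0,0,0,1,0,0,0.1,0,0,0,1,0,0,0.15,0,0,0,1,0,0,0.2,0,0,0,1,0,0,0.2,0,0,0,1])

```text
time: 4.0
eef_pos: [0.6212, 0.0184, 0.0754]
tcp_rot: [-0.091, 0.996, -0.0, 0.0]
contact_force: [-0.2, 0.2, 0.9]
opening: -0.001
finger_force: 0.3
```

Touching at z ≈ 0.0755, as predicted. Continuing about 3–4 mm.

Request:
arm_command(series=[0,0,0.05,0,0,0,1,0,0,0.1,0,0,0,1,0,0,0.15,0,0,0,1,0,0,0.15,0,0,0,1])

```text
time: 4.33
eef_pos: [0.6217, 0.0185, 0.0742]
tcp_rot: [-0.091, 0.996, -0.0, 0.001]
contact_force: [1.2, 0.6, 1.5]
opening: -0.003
finger_force: 0.7
```

Request:
arm_command(series=[0,0,0.05,0,0,0,1,0,0,0.1,0,0,0,1,0,0,0.15,0,0,0,1,0,0,0.15,0,0,0,1])

```text
time: 4.67
eef_pos: [0.6204, 0.0184, 0.0716]
tcp_rot: [-0.091, 0.996, 0.0, -0.001]
contact_force: [0.8, 0.6, -0.9]
opening: -0.001
finger_force: 0.0
```

Force dropped to zero: it likely snapped over. Lifting to check.

Request:
arm_command(series=[0,0,-2,0,0,0,1,0,0,-5,0,0,0,1,0,0,-9,0,0,0,1,0,0,-12,0,0,0,1,0,0,-12,0,0,0,1,0,0,-12,0,0,0,1])

```text
time: 5.17
eef_pos: [0.6223, 0.0182, 0.1951]
tcp_rot: [-0.091, 0.996, -0.001, 0.002]
contact_force: [-0.4, 1.3, -0.5]
opening: 0.002
finger_force: 0.0
```

```bash
python3 look.py purge2; python3 - <<'E'
import cv2,numpy as np
a=cv2.imread("pics/purge.png")[140:240,210:340];b=cv2.imread("pics/purge2.png")[140:240,210:340]
cv2.imwrite("pics/pc.png",cv2.resize(np.hstack([a,b]),None,fx=3,fy=3))
E
```

```text
5.1667 [0.6223 0.0182 0.1951] [[-0.9835 -0.181   0.0046]
 [-0.181   0.9835 -0.0008]
 [-0.0044 -0.0016 -1.    ]] [-0.4458  1.3304 -0.5217] 0.0019927087117240605 0.06542473325512345
```

View pics/pc.png

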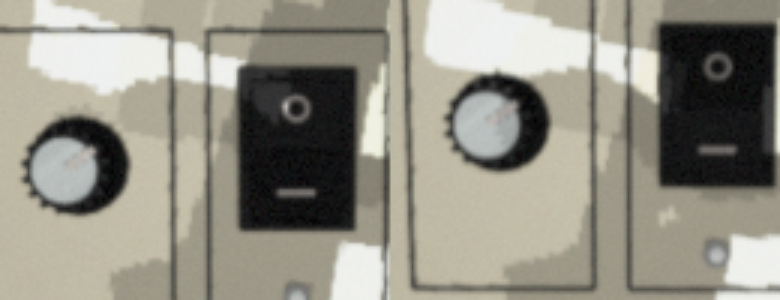

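Left before, right after: knob mark unchanged, and the rocker's shading changed, but top-down is not conclusive. I'll move over the rotator and check with the side camera.

Request:
arm_command(series=[3,4,0,0,0,4,1,9.5,26.5,0,0,0,8.7,1,9.5,26.5,0,0,0,8.7,1,9.5,26.5,0,0,0,8.7,1,9.5,26.5,0,0,0,8.7,1,9.5,26.5,0,0,0,8.7,1,9.5,26.5,0,0,0,8.7,1,9.5,26.5,0,0,0,8.7,1,9.5,26.5,0,0,0,8.7,1,9.5,26.5,0,0,0,8.7,1])

```text
time: 6.05
eef_pos: [0.4789, 0.2614, 0.1904]
tcp_rot: [-0.015, 1.0, -0.001, -0.002]
contact_force: [0.4, -0.1, 0.9]
opening: -0.002
finger_force: 0.0
```

```bash
python3 look.py rot2; python3 - <<'E'
import cv2,numpy as np
from plant import vision
s=vision.read_camera("side")["color"]; cv2.imwrite("pics/side1.png",s)
f=lambda im:cv2.resize(im[175:215,350:400],(400,320),interpolation=cv2.INTER_CUBIC)
r=cv2.imread("pics/rot2.png")[130:250,220:460]
cv2.imwrite("pics/pc2.png",np.vstack([np.hstack([f(cv2.imread("pics/side0.png")),f(s)]),cv2.resize(np.hstack([r]),(560,280)).copy() if 0 else cv2.copyMakeBorder(cv2.resize(r,(560,280)),0,0,0,240,0)]))
E
```

```text
6.05 [0.4789 0.2614 0.1904] [[-0.9995 -0.0308 -0.0031]
 [-0.0308  0.9995 -0.0016]
 [ 0.0031 -0.0015 -1.    ]] [ 0.3598 -0.0965  0.9035] -0.00210287979780233 0.029216739678198093
```

View pics/pc2.png

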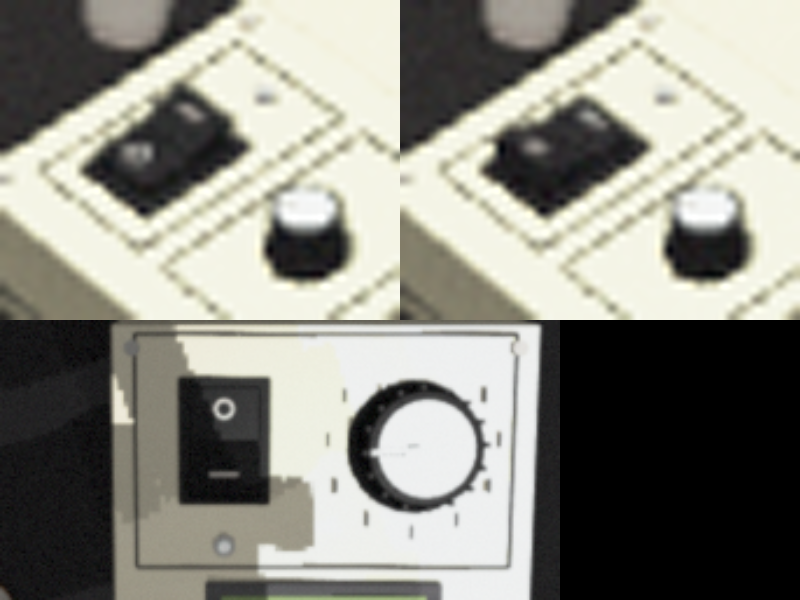

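Purge rocker is flipped on (front half raised, back half flat), knob untouched. Rotator: V line at row ≈181, mark at (316,196).

```bash
python3 - <<'E'
from meas import *
st,c=pickle.load(open("rot2.pkl","rb"))
f=[proj(c,p,st)[0] for p in [[.4319,.2206,.045],[.4263,.3711,.045]]]; print(f)
meas("rot2",f[0],f[1],(285,146,345,216),{"V":((315.6,181.4),.010),"mark":((315.6,196),.0145)})
E
```

```text
[array([269.457 , 134.4399]), array([450.2207, 133.2629])]
width 0.15060415000922134
yaw 2.1309528871049395
(297, 155, 38, 54)
front edge h10 [0.4457 0.2595 0.0585] local fromFront,y: 0.015207733506800129 -0.03695814437793885
back free edge h16 [0.4867 0.2608 0.0736] local fromFront,y: 0.05624908307427899 -0.037203581945766964
V [0.4665 0.2602 0.0629] local fromFront,y: 0.03608369186295944 -0.03701205224793083
mark [0.4769 0.2605 0.0697] local fromFront,y: 0.04650353418919134 -0.0370656666506539
```

Request:
arm_command(series=[-0.3,-0.1,3,0,0,0,1,-0.3,-0.1,6,0,0,0,1,-0.3,-0.1,9,0,0,0,1,-0.3,-0.1,10.5,0,0,0,1,-0.3,-0.1,11,0,0,0,1,-0.3,-0.1,11.2,0,0,0,1,-0.3,-0.1,11.2,0,0,0,1,-0.3,-0.1,11.2,0,0,0,1,-0.3,-0.1,11.2,0,0,0,1])

```text
time: 6.9
eef_pos: [0.4842, 0.2611, 0.0821]
tcp_rot: [-0.015, 1.0, 0.0, 0.002]
contact_force: [-0.1, -0.1, 0.1]
opening: -0.001
finger_force: 0.0
```

Request:
arm_command(series=[0,0,0.05,0,0,0,1,0,0,0.1,0,0,0,1,0,0,0.15,0,0,0,1,0,0,0.2,0,0,0,1,0,0,0.25,0,0,0,1,0,0,0.3,0,0,0,1,0,0,0.3,0,0,0,1])

```text
time: 7.48
eef_pos: [0.4827, 0.2609, 0.0771]
tcp_rot: [-0.015, 1.0, -0.0, -0.0]
contact_force: [-1.1, 0.5, 0.1]
opening: 0.002
finger_force: 0.0
```

Request:
arm_command(series=[0,0,0.05,0,0,0,1,0,0,0.1,0,0,0,1,0,0,0.15,0,0,0,1,0,0,0.15,0,0,0,1])

```text
time: 7.82
eef_pos: [0.4827, 0.2609, 0.0757]
tcp_rot: [-0.015, 1.0, -0.0, -0.0]
contact_force: [-0.5, 0.2, 0.8]
opening: -0.001
finger_force: 0.0
```

Request:
arm_command(series=[0,0,0.05,0,0,0,1,0,0,0.1,0,0,0,1,0,0,0.15,0,0,0,1,0,0,0.2,0,0,0,1,0,0,0.25,0,0,0,1,0,0,0.25,0,0,0,1])

```text
time: 8.32
eef_pos: [0.4828, 0.261, 0.0733]
tcp_rot: [-0.015, 1.0, -0.0, -0.0]
contact_force: [0.4, -0.1, -0.2]
opening: 0.001
finger_force: 0.1
```

Request:
arm_command(series=[0,0,0.05,0,0,0,1,0,0,0.1,0,0,0,1,0,0,0.1,0,0,0,1])

```text
time: 8.57
eef_pos: [0.4831, 0.261, 0.0726]
tcp_rot: [-0.015, 1.0, 0.0, 0.0]
contact_force: [-0.3, -1.0, 2.0]
opening: 0.002
finger_force: 0.7
```

Request:
arm_command(series=[0,0,0.05,0,0,0,1,0,0,0.1,0,0,0,1,0,0,0.15,0,0,0,1,0,0,0.15,0,0,0,1])

```text
time: 8.9
eef_pos: [0.4828, 0.261, 0.0707]
tcp_rot: [-0.015, 1.0, 0.0, -0.0]
contact_force: [0.8, 1.0, 0.5]
opening: 0.002
finger_force: 0.2
```

Request:
arm_command(series=[0,0,0.05,0,0,0,1,0,0,0.1,0,0,0,1,0,0,0.1,0,0,0,1])

```text
time: 9.15
eef_pos: [0.4821, 0.2608, 0.0692]
tcp_rot: [-0.015, 1.0, -0.0, -0.001]
contact_force: [-0.1, 0.0, 0.4]
opening: -0.0
finger_force: 0.0
```

Request:
arm_command(series=[0,0,-2,0,0,0,1,0,0,-5,0,0,0,1,0,0,-9,0,0,0,1,0,0,-12,0,0,0,1,0,-4,-12,0,0,0,1,0,-8,-12,0,0,0,1,0,-12,-12,0,0,0,1,0,-16,-12,0,0,0,1,0,-20,-12,0,0,0,1,0,-20,-12,0,0,0,1])

```text
time: 9.98
eef_pos: [0.4889, 0.0555, 0.1898]
tcp_rot: [-0.012, 1.0, -0.001, -0.0]
contact_force: [0.3, 0.2, 0.0]
opening: -0.001
finger_force: 0.0
```

Request:
arm_command(series=[0.5,-4,0,0,0,1,1,1,-8,0,0,0,2,1,2,-12,0,0,0,4,1,3,-16,0,0,0,4,1,3.8,-20,0,0,0,4,1,3.8,-24,0,0,0,4,1,3.8,-28,0,0,0,4,1,3.8,-33,0,0,0,4,1,3.8,-33,0,0,0,4,1,3.8,-33,0,0,0,4,1])

```text
time: 10.82
eef_pos: [0.4605, -0.2721, 0.1895]
tcp_rot: [0.022, 1.0, 0.0, -0.0]
contact_force: [-0.0, -0.1, 0.1]
opening: 0.0
finger_force: 0.0
```

```bash
python3 look.py pot; python3 - <<'E'
import cv2,numpy as np
from plant import vision
s=vision.read_camera("side")["color"]; cv2.imwrite("pics/side2.png",s)
f=lambda im:cv2.resize(im[135:175,265:315],(400,230),interpolation=cv2.INTER_CUBIC)
r=cv2.resize(cv2.imread("pics/pot.png")[60:320,40:600],(800,370))
cv2.imwrite("pics/pc3.png",np.vstack([np.hstack([f(cv2.imread("pics/side0.png")),f(s)]),r]))
E
```

```text
10.8167 [ 0.4605 -0.2721  0.1895] [[-0.9991  0.0436 -0.0004]
 [ 0.0436  0.9991  0.0004]
 [ 0.0004  0.0004 -1.    ]] [-0.0103 -0.0838  0.0735] 5.1631511307462604e-05 0.056150703510185765
```

View pics/pc3.png

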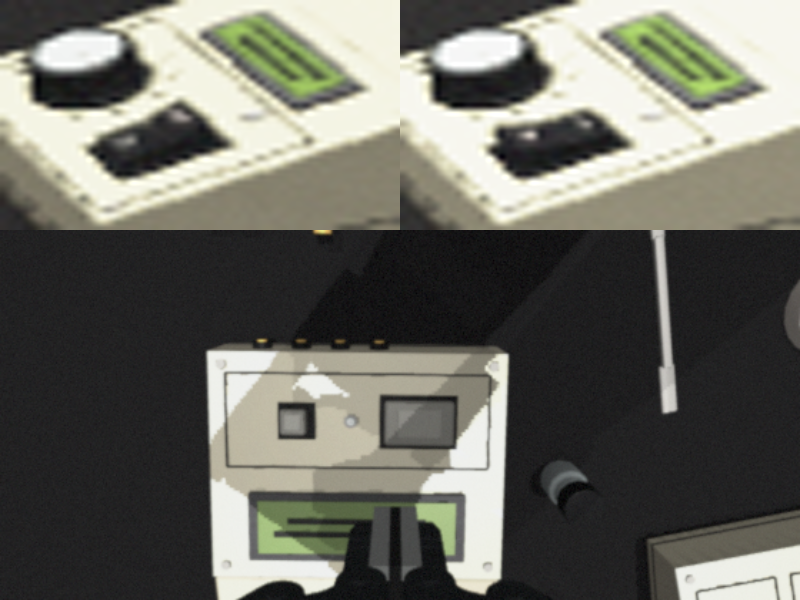

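Rotator rocker is flipped on. Potentiostat: start key centre at px ≈(333,196), stop ≈(245,194), front corners (186,145), (395,146).

```bash
python3 - <<'E'
from meas import *
meas("pot",(185.6,145),(394.9,146.4),None,{"start":((333.3,195.8),.014),"stop":((245,193.5),.012)})
E
```

```text
width 0.1756609880340815
yaw -2.8909637946630284
start [ 0.4598 -0.2584  0.0672] local fromFront,y: 0.037060860118239 0.035821469186698054
stop [ 0.4553 -0.3302  0.065 ] local fromFront,y: 0.036230507048904764 -0.036166414769666096
```

Request:
arm_command(series=[0.6,1.35,3,0,0,0,1,0.6,1.35,6,0,0,0,1,0.6,1.35,9,0,0,0,1,0.6,1.35,10.5,0,0,0,1,0.6,1.35,11,0,0,0,1,0.6,1.35,11.3,0,0,0,1,0.6,1.35,11.5,0,0,0,1,0.6,1.35,11.5,0,0,0,1,0.6,1.35,11.5,0,0,0,1])

```text
time: 11.67
eef_pos: [0.4563, -0.2566, 0.0763]
tcp_rot: [0.02, 1.0, -0.001, 0.001]
contact_force: [0.5, -0.4, -0.3]
opening: -0.004
finger_force: 0.0
```

Request:
arm_command(series=[0,0,0.05,0,0,0,1,0,0,0.1,0,0,0,1,0,0,0.15,0,0,0,1,0,0,0.2,0,0,0,1,0,0,0.25,0,0,0,1,0,0,0.3,0,0,0,1,0,0,0.35,0,0,0,1,0,0,0.35,0,0,0,1])

```text
time: 12.33
eef_pos: [0.4552, -0.2562, 0.0711]
tcp_rot: [0.02, 1.0, 0.0, -0.0]
contact_force: [0.1, 0.3, 0.1]
opening: -0.003
finger_force: 0.0
```

Request:
arm_command(series=[0,0,0.05,0,0,0,1,0,0,0.1,0,0,0,1,0,0,0.15,0,0,0,1,0,0,0.2,0,0,0,1,0,0,0.2,0,0,0,1])

```text
time: 12.75
eef_pos: [0.4553, -0.2562, 0.0692]
tcp_rot: [0.02, 1.0, 0.0, -0.0]
contact_force: [-0.4, -0.6, 0.1]
opening: 0.001
finger_force: 0.0
```

Request:
arm_command(series=[0,0,0.05,0,0,0,1,0,0,0.1,0,0,0,1,0,0,0.15,0,0,0,1,0,0,0.2,0,0,0,1,0,0,0.25,0,0,0,1,0,0,0.3,0,0,0,1,0,0,0.3,0,0,0,1])

```text
time: 13.33
eef_pos: [0.4556, -0.2563, 0.0665]
tcp_rot: [0.02, 1.0, -0.0, 0.0]
contact_force: [0.8, -0.3, 1.1]
opening: -0.001
finger_force: 0.5
```

```bash
python3 -c "
from plant import telemetry as t
s=t.get_state();print(s['contact_force'],s['finger_force'],s['eef_pos'])"
```

```text
[ 0.8277611  -0.32196498  1.14792371] 0.5410112463869154 [ 0.45556909 -0.25629848  0.06650712]
```

Request:
arm_command(series=[0,0,0.05,0,0,0,1,0,0,0.1,0,0,0,1,0,0,0.15,0,0,0,1,0,0,0.2,0,0,0,1,0,0,0.2,0,0,0,1])

```text
time: 13.75
eef_pos: [0.4556, -0.2564, 0.0645]
tcp_rot: [0.02, 1.0, -0.0, 0.0]
contact_force: [1.0, 0.1, 1.4]
opening: 0.001
finger_force: 0.9
```

Request:
arm_command(series=[0,0,0.05,0,0,0,1,0,0,0.1,0,0,0,1,0,0,0.1,0,0,0,1,0,0,0.1,0,0,0,1])

```text
time: 14.08
eef_pos: [0.4556, -0.2564, 0.0635]
tcp_rot: [0.02, 1.0, -0.0, 0.0]
contact_force: [1.5, -0.9, 1.9]
opening: -0.0
finger_force: 1.1
```

Request:
arm_command(series=[0,0,0.05,0,0,0,1,0,0,0.1,0,0,0,1,0,0,0.1,0,0,0,1,0,0,0.1,0,0,0,1])

```text
time: 14.42
eef_pos: [0.4555, -0.2564, 0.0625]
tcp_rot: [0.02, 1.0, -0.0, 0.0]
contact_force: [1.2, -0.3, 1.5]
opening: -0.001
finger_force: 1.3
```

```bash
python3 -c "
from plant import telemetry as t
s=t.get_state();print(s['contact_force'],s['finger_force'],s['eef_pos'])"
```

```text
[ 1.17761934 -0.32350951  1.51674516] 1.2593222921714187 [ 0.45549391 -0.25640681  0.0624949 ]
```

Request:
arm_command(series=[0,0,0.05,0,0,0,1,0,0,0.1,0,0,0,1,0,0,0.1,0,0,0,1,0,0,0.1,0,0,0,1])

```text
time: 14.75
eef_pos: [0.4555, -0.2564, 0.0615]
tcp_rot: [0.02, 1.0, -0.0, 0.0]
contact_force: [1.6, 0.9, 3.5]
opening: 0.001
finger_force: 1.6
```

```bash
python3 look.py down; python3 - <<'E'
import cv2
from plant import vision
cv2.imwrite("pics/side3.png",vision.read_camera("side")["color"])
E
```

```text
14.75 [ 0.4555 -0.2564  0.0615] [[-0.9992  0.0396  0.0005]
 [ 0.0396  0.9992 -0.0004]
 [-0.0005 -0.0004 -1.    ]] [1.6257 0.8711 3.4719] 0.0011820556328053908 0.0010158235898118243
```

About 3 N, so the key is well down. Releasing straight up and checking.

Request:
arm_command(series=[0,0,-0.5,0,0,0,1,0,0,-2,0,0,0,1,0,0,-5,0,0,0,1,0,0,-9,0,0,0,1,0,0,-12.5,0,0,0,1,0,0,-12.5,0,0,0,1,0,0,-12.5,0,0,0,1])

```text
time: 15.43
eef_pos: [0.4556, -0.2566, 0.1884]
tcp_rot: [0.02, 1.0, -0.001, 0.001]
contact_force: [-0.4, 0.1, 0.3]
opening: 0.001
finger_force: 0.0
```

```bash
python3 look.py pot2; python3 - <<'E'
import cv2,numpy as np
from plant import vision
s=vision.read_camera("side")["color"]; cv2.imwrite("pics/side4.png",s)
f=lambda im:cv2.resize(im[260:340,345:445],(266,213))
g=[cv2.imread(f"pics/side{i}.png") for i in (0,3,4)]
cv2.imwrite("pics/pc4.png",np.vstack([np.hstack([f(i) for i in g]),cv2.resize(s[120:350,230:490],(798,380))]))
E
```

```text
15.4333 [ 0.4556 -0.2566  0.1884] [[-0.9992  0.0395  0.0018]
 [ 0.0395  0.9992 -0.0021]
 [-0.0019 -0.002  -1.    ]] [-0.3658  0.0833  0.2933] 0.0006744427482652708 0.06696125104502673
```

View pics/pc4.png

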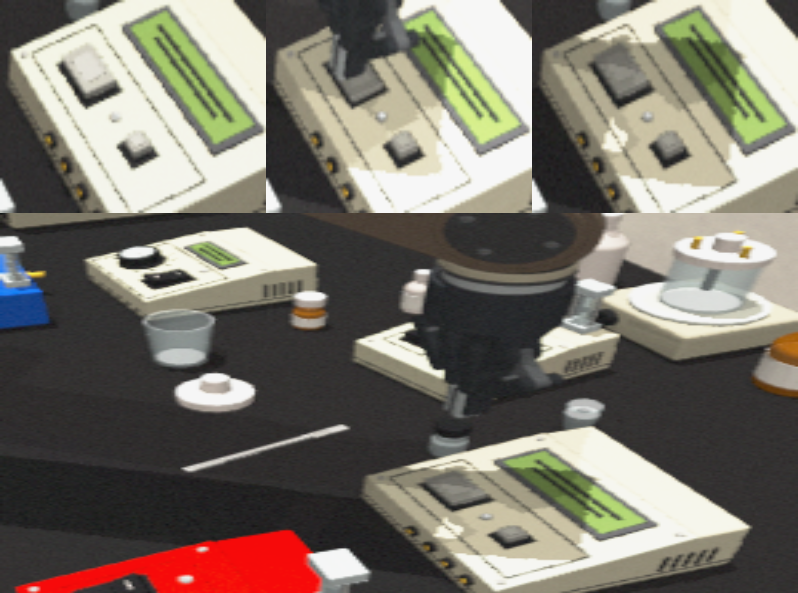

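The key was down under the finger (middle crop) and has sprung back up (right crop). The stop key is untouched, everything is standing where it was, and the gripper is clear. Handing in.

```bash
python3 -c "
from plant import ctrl
print(ctrl.sign_off())"
```

```text
the job is handed in; nothing more can be done
None
```

The run was started in the order asked (purge rocker on, rotator rocker on, start key pressed and sprung back) with light presses of about 3.5 N or less, at 15.4 s, and the job is handed in; camera checks showed both rockers flipped and the start key back up, with no sign that the knobs, stop key or loose items had moved.

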